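# Pop the filament dryer's lid with its two-key catch

## Robot

A 6-joint arm with a two-finger parallel gripper is mounted at the origin on the work surface. World frame = base frame: x ahead of the robot, y to its left, z up, the work surface at z = 0. Lengths are in mm, angles in rad, forces in N, time in s.
With the tool pointing down it reaches from about 350 to 775 mm from the base axis. Payload 7.3 kg.
Tool frame: the origin (TCP) lies at the centre of the arm's flange, where the gripper is bolted on; the fingertips stand 178 mm ahead of it and the grasp point (between the pads) lies 159 mm ahead of it; z points along the fingers, y is the direction in which the jaws open and shut (so a half turn about z gives the same grasp; the last joint's range is limited). The gripper opens to 92 mm and grips with 3 to 60 N. Pads are 19 mm wide; open, the fingers measure 130 mm over their backs; the gripper's body (75 mm by 190 mm) begins 47 mm behind the grasp point.
Start: joints at [-1.317, 0.342, 1.524, -0, 1.275, -0.146], TCP at [204.367, -483.593, 404.741] pointing down, gripper open.
Joint ranges: [-2.53, 2.53], [-0.77, 2.02], [0.04, 2.7], [-1, 4.14], [0.28, 2.66], [-3.11, 3.11]. Speed limits (rad/s): [2.57, 2.57, 3.14, 3.14, 3.14, 3.14].

## Interface

Orientations are given as [roll, pitch, yaw] about the fixed x, y, z axes, in that order (R = Rz(yaw) Ry(pitch) Rx(roll)).
In Python, from plant import get_obs, capture, close_job gives the robot as it stands. The module is installed in compiled form; this text tells all that it offers.
- The arm moves only by the shell command python3 -m pendant 'ROWS'. ROWS is JSON, a list of rows, each a list of 3 entries, a list of its own where there are three numbers: the shift along the tool's x, y, z in m, then the turn, a rotation vector about the tool's x, y, z in rad, then the finger opening in m, from 0 to 0.0918. In form: [[[tx, ty, tz], [wx, wy, wz], fingers], ...]. A call has 1 to 10 rows; each row is the pose to reach, as a shift and turn from the pose commanded when the call began, along the tool's axes at that moment; what a row does not reach only later rows make up. A row lasts 1/12 s, in which the tool goes at most 41.7 mm and 7.16 degrees, less where a joint would pass 70% of its speed; a pose out of reach is approached as far as the arm can. A call with a gripper value outside its range is refused whole. The fingers move at their own pace and stop on an object; the grip force is fixed at half the most. Time passes only in rows, so rows that repeat a pose let the fingers close. It gives the time, the measured TCP pose, the force and the opening at its end, in the units of the state.
- get_obs(): the state, without advancing time (a new reading comes with each control period).
- capture(name): name is "scene" or "top"; returns a dict with "color" (480x640x3 uint8, red, green, blue), "mtx" (3x3 intrinsics, pixels), "rvec" (rotation vector, rad) and "tvec" (3), from world to camera coordinates, as OpenCV has them. Camera axes: x right, y down, z forward; pixel columns grow to the right and rows downward; lengths in mm; the calibration is good to about 2 mm. A picture is of the moment at which its call begins. There is no depth.
- close_job(): hands the job in, once; it reports no verdict.
The state is a dict: "time": time; "joint_positions": joint angles; "dq": joint speeds; "tau": joint torques, N m; "tool_pos": TCP position; "tcp_rot": TCP orientation; "contact_force": force on the tool from outside, world axes, zero at the start; "moment": the same for the moment, N m; "grip_width": finger opening in mm.
Only numpy, scipy, OpenCV 4.12 (cv2) and the standard library are available. Lean on these libraries where they do the work, as an engineer would, in place of code of your own. Each camera call takes 0.05 s, during which the arm holds its last target. There are 200 camera calls.

## Task

Pop open the lid of the filament dryer, the black box with the clear lid: with one fingertip on each, press the two grey catch keys on its front ledge right down, both together, and keep both down until the lid has risen by itself all the way to its stop, then let go and move clear, leaving the lid up. Only press the keys: do not touch the lid, and leave the other things on the bench where they are.

Things in the scene. Friction and masses are not known exactly. Their poses are not given: they have to be found in the camera images.
- dryer: filament dryer, fixed: a black box 300 mm deep (its x), 240 wide (its y), 108 high with the lid shut; origin under its centre. Its front (-x, robot side at yaw 0) is a ledge 80 mm deep, 90 mm high, with the two keys in the middle, a flat display behind them, a timer knob (26 mm across, 17 high) near the left end and a loose thumbwheel near the right end; the lidded chamber lies behind
- key_left_top (a point): centre of the top face of the left catch key (+y in the dryer's frame), a plain grey push key, 28 mm (dryer x) by 26 mm (dryer y), 14 mm proud of the black ledge when up (top then 104 mm above the table); the point moves with the key. The keys are 68 mm apart, centre to centre, along dryer y, with 42 mm of bare ledge between
- key_right_top (a point): centre of the top face of the right catch key (-y in the dryer's frame), a plain grey push key, 28 mm (dryer x) by 26 mm (dryer y), 14 mm proud of the black ledge when up (top then 104 mm above the table); the point moves with the key. The keys are 68 mm apart, centre to centre, along dryer y, with 42 mm of bare ledge between
- key_left (a joint): travel of the left catch key in m: 0 up, 0.010 fully down (it stops there, 4 mm proud of the ledge); spring return, 1.4 N to start and 4.5 N at the bottom, for each key; its bolt lets go of the lid below about 6 mm of travel, so press it to the bottom
- key_right (a joint): travel of the right catch key in m: 0 up, 0.010 fully down (it stops there, 4 mm proud of the ledge); spring return, 1.4 N to start and 4.5 N at the bottom, for each key; its bolt lets go of the lid below about 6 mm of travel, so press it to the bottom
- lid: the lid, a black frame 240 mm wide with a clear window over a white spool, hinged 210 mm behind its front edge. Origin under the middle of that edge: 52 mm behind the key centres (dryer +x), 90 mm above the table when shut, 136 mm at the stop (tilted 0.22 rad). Once both keys are down it rises in 2 to 6 s; let go before it is half up and its bolts catch it again at the next tooth
- scale: filament scale, fixed to the bench, 210 by 200 mm, 45 mm high, white with a round steel pan, on the other side from the dryer; origin under its centre; a bystander
- spool: loose full filament spool, 198 mm across and 64 mm high, lying flat on the scale; origin under its centre; a bystander
- thumbwheel: small loose printed thumbwheel, 26 mm across and 16 mm high, standing on the dryer's ledge near its right-hand (-y) end, about 64 mm from the right key's centre; origin under its centre; a bystander
- glue_stick: loose glue stick standing upright in front of the machines, 29 mm across and 94 mm high; origin under its centre; a bystander
- scraper: loose print scraper 200 mm long, lying in front of the machines; a bystander
- hex_driver: loose hex driver 170 mm long, lying at the right side; a bystander
- cutters: loose flush cutters 120 mm long, lying at the right side; a bystander
- ipa_bottle: loose clear bottle standing upright at the left side, 60 mm across and 160 mm high; origin under its centre; a bystander
- caliper: loose slide caliper 235 mm long, lying at the left side; a bystander

How it is judged (in metres and radians):
On the way, in this order (a step that is already met when the one before it is completed fails the run):
1. a fingertip on each key, both keys are pressed right down together (value of joint each of key_left, key_right above 0.007 m and contact force between the fingers and key_left above 0.5 N and contact force between the fingers and key_right above 0.5 N), for 0.1 s.
2. both keys are still held down when the lid has risen to its stop (value of joint each of key_left, key_right above 0.006 m and contact force between the fingers and key_left above 0.5 N and contact force between the fingers and key_right above 0.5 N and angle between lid's own z axis and vertical above 0.2 rad), for 0.1 s.
At the end, for the whole second after the job is handed in: the lid stands at its stop (tilted more than 0.20 rad) and both keys are back up (less than 2 mm down) (angle between lid's own z axis and vertical above 0.2 rad and value of joint each of key_left, key_right below 0.002 m); the robot touches nothing.
It fails at once if the robot touches the lid (contact force between any of the fingers, the arm and lid above 2 N).
It fails at once if a bystander is shoved or lifted by more than 20 mm (distance of any of spool, thumbwheel, glue_stick, scraper, hex_driver, cutters, ipa_bottle, caliper from where it was at the start of the episode above 0.02 m).
It fails at once if the bottle, the glue stick or the thumbwheel is knocked over (angle between any of ipa_bottle, glue_stick, thumbwheel's own z axis and vertical above 0.5 rad).
It also fails if it takes over 38 s, if anything falls off the work surface, if the arm or the gripper's body presses on something with over 40 N, if the wrist force passes 120 N, or if a joint passes its speed limit or range.

## Working session

There is one attempt and no reset: what is moved stays moved. The work goes in short steps, Python scripts to look and compute and a shell command to move; the robot and the scene stay as the last step left them, time stands still between calls to the robot, and variables do not carry over. Pictures are saved under pics/ and viewed, about 8 in all and at most 12, crops included, and the job is handed in when it is done.

```bash
mkdir -p pics; cat > cap.py <<'E'
import sys,cv2,numpy as np,pickle
from plant import get_obs,capture
for n in ("scene","top"):
    c=capture(n); pickle.dump(c,open(f"{n}.pkl","wb"))
    cv2.imwrite(f"pics/{n}_{sys.argv[1]}.png",c["color"][:,:,::-1])
    R=cv2.Rodrigues(np.array(c["rvec"],float))[0]; print(n,"cam at",(-R.T@np.array(c["tvec"]).ravel()).round(0))
print(get_obs())
E
python3 cap.py 0
```

```text
scene cam at [1446. -335.  926.]
top cam at [ 444.   21. 1604.]
{'time': 0.1, 'joint_positions': array([-1.31698446e+00,  3.42651006e-01,  1.52489926e+00, -2.83576092e-06,
        1.27540247e+00, -1.46008004e-01]), 'dq': array([ 0.00292282, -0.00019713, -0.0030041 , -0.00047861,  0.00015569,
        0.0011468 ]), 'tau': array([ 1.61874119e-03, -4.32005847e+01, -2.44693279e+01,  7.20303459e-02,
        5.26095985e-02, -5.39410462e-05]), 'tool_pos': array([ 204.34477769, -483.47507822,  404.12311489]), 'tcp_rot': array([-3.14024665e+00, -1.95195390e-04,  3.99820565e-01]), 'contact_force': array([-0.3795774 ,  0.41038582,  0.14065174]), 'moment': array([ 0.01544244, -0.0091736 , -0.03841641]), 'grip_width': 91.75010998481667}
```

View pics/top_0.png

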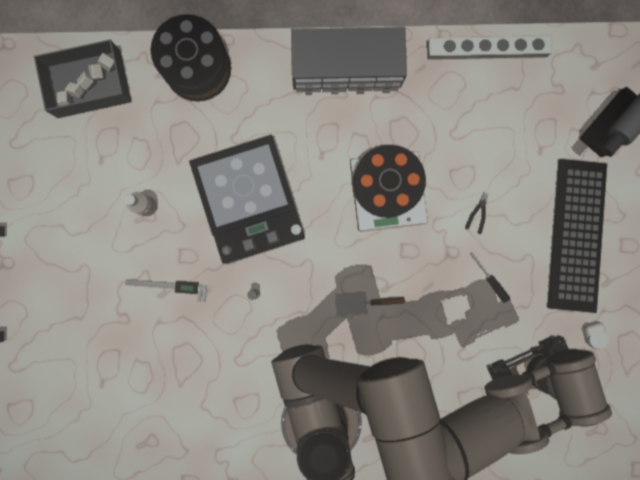

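View pics/scene_0.png

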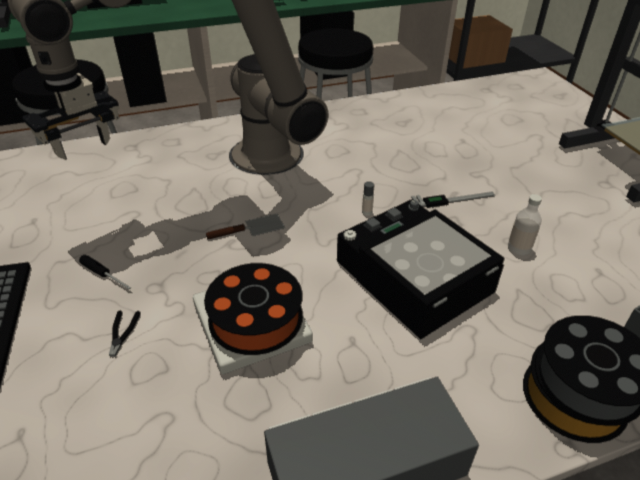

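The top view shows the dryer at about (247,200), turned slightly. Its grey keys are near (248,245) and (272,238), the knob near (227,251) and the white thumbwheel near (296,229). The scene view confirms the layout, with the glue stick in front of the ledge. Next I'll measure the keys.

```bash
cat > geo.py <<'E'
import cv2,numpy as np,pickle
def ray(c,uv,z):
    R=cv2.Rodrigues(np.array(c["rvec"],float))[0];t=np.array(c["tvec"],float).ravel()
    o=-R.T@t; d=R.T@np.linalg.inv(c["mtx"])@np.array([uv[0],uv[1],1.])
    return o+d*(z-o[2])/d[2]
def proj(c,p):
    return cv2.projectPoints(np.array([p],float),np.array(c["rvec"],float),np.array(c["tvec"],float),np.array(c["mtx"],float),None)[0].ravel()
def load(n): return pickle.load(open(n+".pkl","rb"))
E
python3 - <<'E'
from geo import *
c=load("top"); im=c["color"]; 
x0,y0,x1,y1=205,205,315,275
cr=cv2.resize(im[y0:y1,x0:x1],None,fx=7,fy=7,interpolation=cv2.INTER_CUBIC)
cv2.imwrite("pics/crop_0.png",cr[:,:,::-1])
hsv=cv2.cvtColor(im,cv2.COLOR_RGB2HSV); g=hsv[:,:,2]
m=((g>58)&(g<150)&(hsv[:,:,1]<60)).astype(np.uint8)
n,l,s,ce=cv2.connectedComponentsWithStats(m[y0:y1,x0:x1],connectivity=4)
for i in range(1,n):
    if s[i,4]>15: 
        uv=ce[i]+[x0,y0]; print(s[i],uv.round(1),ray(c,uv,104).round(1), im[y0:y1,x0:x1][l==i].mean(0).round())
# dryer black footprint
b=(g<50).astype(np.uint8); print(im[245,248],im[238,272],im[250,260])
E
```

```text
[  3   0  80  23 852] [236.4 213. ] [597.1 218.2 104. ] [122. 124. 127.]
[  0   0 100  60 520] [261.1 239.7] [522.6 152.1 104. ] [98. 96. 92.]
[ 37  15  38  33 521] [258.7 236.1] [532.6 158.6 104. ] [82. 84. 82.]
[ 16  40  11  12 106] [226.1 250.2] [496.3 247.9 104. ] [83. 83. 81.]
[103 103 102] [103 104 103] [54 53 52]
```

View pics/crop_0.png

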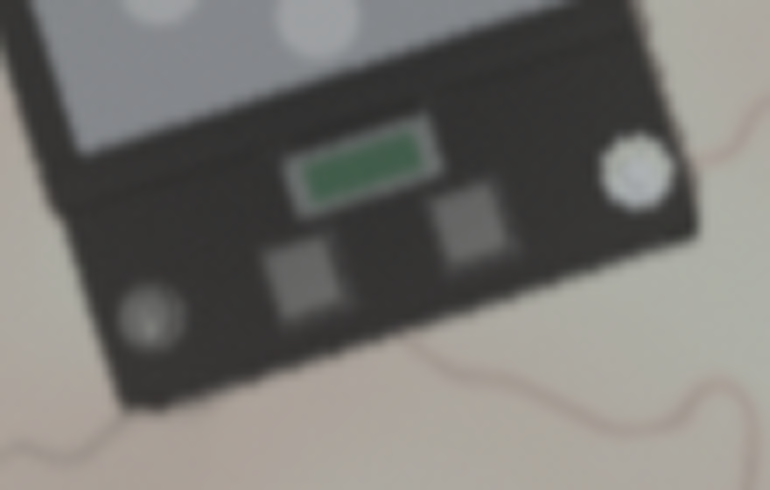

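The crop shows both key tops clearly, at about crop (300,280) and (470,225), which is full-frame (247.9,245) and (272.1,237). A higher threshold will separate them.

```bash
python3 - <<'E'
from geo import *
c=load("top"); im=c["color"]; x0,y0,x1,y1=205,205,315,275;k=7
cr=cv2.resize(im[y0:y1,x0:x1],None,fx=k,fy=k,interpolation=cv2.INTER_CUBIC); g=cv2.cvtColor(cr,cv2.COLOR_RGB2GRAY)
for th in (76,84,90):
    n,l,s,ce=cv2.connectedComponentsWithStats(((g>th)&(g<130)).astype(np.uint8),connectivity=4); P=[]
    for i in range(1,n):
        if 1500<s[i,4]<9000 and s[i,0]>200 and s[i,0]<500:
            pts=np.argwhere(l==i)[:,::-1].astype(np.float32); r=cv2.minAreaRect(pts)
            f=lambda p:ray(c,((np.array(p)+.5)/k-.5+[x0,y0]),104)
            B=[f(q) for q in cv2.boxPoints(r)]
            print(th,s[i],f(ce[i]).round(1),f(r[0]).round(1),"sides",[round(np.linalg.norm(B[j]-B[j-1]),1) for j in (1,2)]); P.append(f(ce[i]))
    if len(P)==2:
        a,b=sorted(P,key=lambda p:-p[1]); d=a-b; print("dist",np.linalg.norm(d),"yaw",np.arctan2(-d[0],d[1]))
# ledge front edge direction: dark mask front corners
m=(cv2.cvtColor(im,cv2.COLOR_RGB2GRAY)<75).astype(np.uint8); m[:, :185]=0; m[:,310:]=0; m[270:]=0;m[:130]=0
cn=max(cv2.findContours(m,0,2)[0],key=cv2.contourArea); r=cv2.minAreaRect(cn); 
print([ray(c,q,92).round(0) for q in cv2.boxPoints(r)])
E
```

```text
76 [ 432  184   77   81 4557] [530.2 123.2 104. ] [530.2 123.2 104. ] sides [np.float64(26.0), np.float64(28.4)]
76 [ 265  238   78   82 4592] [510.7 188.4 104. ] [510.8 188.3 104. ] sides [np.float64(25.9), np.float64(28.4)]
dist 68.05913693209264 yaw 0.2897864805133888
84 [ 286  117  155   98 6482] [553.9 164.1 104. ] [553.6 164.5 104. ] sides [np.float64(59.4), np.float64(23.8)]
84 [ 436  187   69   75 3826] [530.2 123.2 104. ] [530.2 123.3 104. ] sides [np.float64(23.6), np.float64(26.1)]
84 [ 269  241   71   76 3852] [510.8 188.4 104. ] [510.7 188.5 104. ] sides [np.float64(23.7), np.float64(25.7)]
90 [ 288  120  152   93 4179] [553.9 163.6 104. ] [553.7 164.5 104. ] sides [np.float64(58.2), np.float64(22.3)]
90 [ 438  190   65   69 3273] [530.2 123.2 104. ] [530.2 123.3 104. ] sides [np.float64(22.1), np.float64(23.7)]
90 [ 271  243   66   71 3295] [510.8 188.3 104. ] [510.8 188.4 104. ] sides [np.float64(22.1), np.float64(23.6)]
[array([746., 348.,  92.]), array([815., 119.,  92.]), array([526.,  33.,  92.]), array([459., 261.,  92.])]
```

The measurements hold up: spacing 68.06 mm (stated 68), key faces 26.0 x 28.4 mm, yaw 0.290. The midpoint is (520.5,155.8). I'll aim 4 mm toward the front for lid clearance, with the fingers at 50 mm so the tips sit about ±34 mm apart. I'm traversing at height in two calls.

```bash
python3 -m pendant '[[[0.010,-0.009,0],[0,0,0.01],0.05],[[0.035,-0.030,0],[0,0,0.03],0.05],[[0.062,-0.054,0],[0,0,0.05],0.05],[[0.090,-0.078,0],[0,0,0.07],0.05],[[0.118,-0.103,0],[0,0,0.09],0.05],[[0.146,-0.127,0],[0,0,0.11],0.05],[[0.174,-0.151,0],[0,0,0.11],0.05],[[0.202,-0.176,0],[0,0,0.11],0.05],[[0.230,-0.200,0],[0,0,0.11],0.05],[[0.258,-0.224,0],[0,0,0.11],0.05]]'
cat > to.py <<'E'
import sys,numpy as np
from scipy.spatial.transform import Rotation as Ro
from plant import get_obs
o=get_obs(); R=Ro.from_euler("xyz",o["tcp_rot"]); G=Ro.from_euler("xyz",[np.pi,0,0.290])
p=np.array([float(a) for a in sys.argv[1:4]])
print("t",o["time"],"pos",o["tool_pos"].round(1),o["tcp_rot"].round(4),"F",o["contact_force"].round(1),"w",round(o["grip_width"],1))
print("shift m",(R.inv().apply(p-o["tool_pos"])/1000).round(4),"turn",(R.inv()*G).as_rotvec().round(4))
E
python3 to.py 516.7 154.7 404.7
```

```text
time: 0.93
tool_pos: [355.1, -175.0, 404.6]
tcp_rot: [-3.142, 0.0, 0.289]
contact_force: [0.5, -0.7, 0.3]
grip_width: 50.1
t 0.9333 pos [ 355.1 -175.   404.6] [-3.1415e+00  1.0000e-04  2.8930e-01] F [ 0.5 -0.7  0.3] w 50.1
shift m [ 2.490e-01 -2.699e-01 -1.000e-04] turn [-0.0001  0.0001 -0.0007]
```

```bash
python3 -m pendant '[[[0.027,-0.029,0],[0,0,0],0.05],[[0.054,-0.058,0],[0,0,0],0.05],[[0.081,-0.088,0],[0,0,0],0.05],[[0.108,-0.117,0],[0,0,0],0.05],[[0.135,-0.146,0],[0,0,0],0.05],[[0.162,-0.176,0],[0,0,0],0.05],[[0.190,-0.206,0],[0,0,0],0.05],[[0.218,-0.236,0],[0,0,0],0.05],[[0.239,-0.259,0],[0,0,0],0.05],[[0.249,-0.270,0],[0,0,0],0.05]]'; python3 -m pendant '[[[0,0,0.01],[0,0,0],0.05],[[0,0,0.03],[0,0,0],0.05],[[0,0,0.05],[0,0,0],0.05],[[0,0,0.07],[0,0,0],0.05],[[0,0,0.085],[0,0,0],0.05],[[0,0,0.095],[0,0,0],0.05],[[0,0,0.10],[0,0,0],0.05],[[0,0,0.10],[0,0,0],0.05]]'; python3 to.py 516.7 154.7 282
python3 cap.py 1
python3 - <<'E'
from geo import *
im=load("scene")["color"]; a=cv2.resize(im[110:290,290:490],None,fx=3,fy=3,interpolation=cv2.INTER_CUBIC)
cv2.imwrite("pics/sc1.png",a[:,:,::-1])
E
```

```text
time: 1.77
tool_pos: [517.1, 156.5, 404.0]
tcp_rot: [-3.141, 0.0, 0.293]
contact_force: [-0.4, -1.6, -0.9]
grip_width: 49.7
time: 2.43
tool_pos: [516.0, 152.5, 303.6]
tcp_rot: [-3.141, 0.002, 0.289]
contact_force: [0.5, -0.1, -0.5]
grip_width: 50.0
t 2.4333 pos [516.  152.5 303.6] [-3.1415e+00  2.4000e-03  2.8920e-01] F [ 0.5 -0.1 -0.5] w 50.0
shift m [ 0.0014 -0.0019  0.0216] turn [-0.0001  0.0024 -0.0008]
scene cam at [1446. -335.  926.]
top cam at [ 444.   21. 1604.]
{'time': 2.5333, 'joint_positions': array([ 1.45318325e-01,  4.65845851e-01,  1.62780792e+00, -1.46506095e-04,
        1.04708400e+00,  1.42673418e+00]), 'dq': array([ 0.00342891, -0.00846491, -0.01233064,  0.00108165,  0.00282233,
        0.00120332]), 'tau': array([-6.63929642e-02, -4.56410050e+01, -2.09275603e+01,  3.52138700e-02,
       -7.61043071e-02, -3.42681582e-03]), 'tool_pos': array([516.47744841, 152.78233492, 305.23571896]), 'tcp_rot': array([ 3.14134431e+00, -8.27792950e-04,  2.89453785e-01]), 'contact_force': array([-0.03908982, -0.47643643, -0.18823248]), 'moment': array([ 0.01285672, -0.0127048 ,  0.00688647]), 'grip_width': 49.79110820358861}
```

View pics/sc1.png

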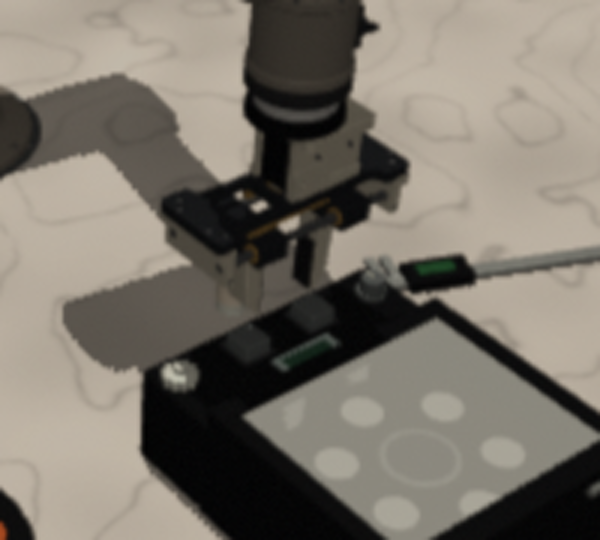

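The view shows the open fingers above and just in front of the two keys. The key tops are at about crop (248,343) and (311,312), and the lid and thumbwheel are clear. Next I'll check that projected tips and keys match the image.

```bash
python3 - <<'E'
from geo import *
c=load("scene"); f=lambda p:((proj(c,p)-[290,110])*3+1).round(0)
u=np.array([-.286,.958,0])
for s in (-34,34):
    print("tip",f(np.array([516.5,152.8,127])+s*u),"key",f(np.array([520.5,155.8,104])+s*u), "tip tgt",f(np.array([516.7,154.7,104])+s*u))
im=c["color"]; a=cv2.resize(im[180:240,340:410],None,fx=10,fy=10,interpolation=cv2.INTER_CUBIC); a=cv2.convertScaleAbs(a,alpha=1.8)
for s in (-34,34):
  for p,col in ((np.array([516.5,152.8,127])+s*u,(255,0,0)),(np.array([520.5,155.8,104])+s*u,(0,255,0))):
    q=((proj(c,p)-[340,180])*10+5).astype(int); cv2.circle(a,tuple(int(i) for i in q),5,col,-1)
cv2.imwrite("pics/sc2.png",a[:,:,::-1])
E
python3 to.py 516.7 154.7 292
```

```text
tip [245. 311.] key [248. 336.] tip tgt [245. 334.]
tip [310. 281.] key [313. 306.] tip tgt [310. 303.]
t 2.5333 pos [516.5 152.8 305.2] [ 3.1413e+00 -8.0000e-04  2.8950e-01] F [-0.  -0.5 -0.2] w 49.8
shift m [ 0.0007 -0.0018  0.0132] turn [ 0.0002 -0.0008 -0.0005]
```

View pics/sc2.png

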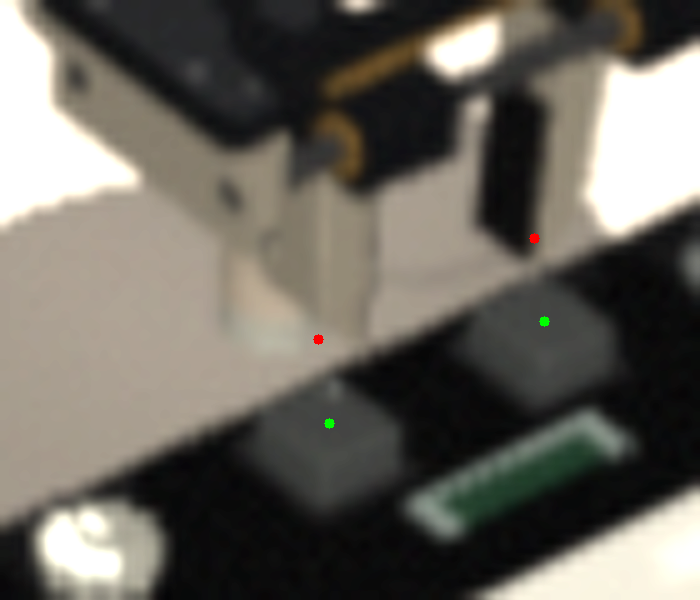

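The overlay agrees to within about 2 px: red marks the tip centres at the finger ends, green the key tops. Going down to just above the keys.

```bash
python3 -m pendant '[[[0.0007,-0.0018,0.007],[0,0,0],0.05],[[0.0007,-0.0018,0.014],[0,0,0],0.05],[[0.0007,-0.0018,0.020],[0,0,0],0.05],[[0.0007,-0.0018,0.020],[0,0,0],0.05],[[0.0007,-0.0018,0.020],[0,0,0],0.05]]'; python3 to.py 516.7 154.7 273; python3 -m pendant '[[[0,0,0.003],[0,0,0],0.05],[[0,0,0.006],[0,0,0],0.05],[[0,0,0.009],[0,0,0],0.05],[[0,0,0.011],[0,0,0],0.05],[[0,0,0.011],[0,0,0],0.05]]'; python3 to.py 516.7 154.7 272
```

```text
time: 2.95
tool_pos: [516.3, 155.0, 284.2]
tcp_rot: [-3.142, 0.001, 0.29]
contact_force: [-0.1, -0.3, 0.1]
grip_width: 50.1
t 2.95 pos [516.3 155.  284.2] [-3.1415e+00  1.1000e-03  2.8990e-01] F [-0.1 -0.3  0.1] w 50.1
shift m [0.0003 0.0004 0.0112] turn [-0.0001  0.0011 -0.0001]
time: 3.37
tool_pos: [516.7, 155.0, 274.3]
tcp_rot: [3.141, -0.001, 0.29]
contact_force: [-1.6, 0.4, 7.2]
grip_width: 50.3
t 3.3667 pos [516.7 155.  274.3] [ 3.1413e+00 -1.5000e-03  2.8980e-01] F [-1.6  0.4  7.2] w 50.3
shift m [-0.0001  0.0003  0.0023] turn [ 0.0003 -0.0015 -0.0002]
```

7.2 N at about 7.7 mm travel is close to the 7.6 N expected from two keys. Pressing to the bottom.

```bash
python3 -m pendant '[[[0,0,0.0015],[0,0,0],0.05],[[0,0,0.003],[0,0,0],0.05],[[0,0,0.0035],[0,0,0],0.05],[[0,0,0.0035],[0,0,0],0.05],[[0,0,0.0035],[0,0,0],0.05]]'; python3 to.py 516.7 154.7 272
```

```text
time: 3.78
tool_pos: [516.6, 155.0, 272.2]
tcp_rot: [3.141, -0.002, 0.29]
contact_force: [-4.3, -1.0, 14.8]
grip_width: 49.9
t 3.7833 pos [516.6 155.  272.2] [ 3.1411e+00 -2.3000e-03  2.8990e-01] F [-4.3 -1.  14.8] w 49.9
shift m [0.     0.0003 0.0002] turn [ 0.0005 -0.0023 -0.0001]
```

14.8 N at tip height 94 mm means the keys are on their stops. Adding a further 0.7 mm and holding.

```bash
python3 -m pendant '[[[0,0,0.0007],[0,0,0],0.05],[[0,0,0.0007],[0,0,0],0.05],[[0,0,0.0007],[0,0,0],0.05],[[0,0,0.0007],[0,0,0],0.05],[[0,0,0.0007],[0,0,0],0.05],[[0,0,0.0007],[0,0,0],0.05],[[0,0,0.0007],[0,0,0],0.05],[[0,0,0.0007],[0,0,0],0.05],[[0,0,0.0007],[0,0,0],0.05],[[0,0,0.0007],[0,0,0],0.05]]'
for i in 1 2 3 4 5; do python3 -m pendant '[[[0,0,0],[0,0,0],0.05],[[0,0,0],[0,0,0],0.05],[[0,0,0],[0,0,0],0.05],[[0,0,0],[0,0,0],0.05],[[0,0,0],[0,0,0],0.05],[[0,0,0],[0,0,0],0.05],[[0,0,0],[0,0,0],0.05],[[0,0,0],[0,0,0],0.05],[[0,0,0],[0,0,0],0.05],[[0,0,0],[0,0,0],0.05]]' | grep -E 'time|force'; done
python3 cap.py 2 >/dev/null; python3 - <<'E'
from geo import *
im=load("scene")["color"]; a=cv2.resize(im[130:340,310:520],None,fx=2.8,fy=2.8,interpolation=cv2.INTER_CUBIC)
cv2.imwrite("pics/sc3.png",cv2.convertScaleAbs(a,alpha=1.4)[:,:,::-1])
E
```

```text
time: 4.62
tool_pos: [516.5, 155.0, 272.1]
tcp_rot: [3.141, -0.003, 0.29]
contact_force: [-5.6, -2.0, 19.5]
grip_width: 50.1
time: 5.45
contact_force: [-5.6, -1.3, 20.4]
time: 6.28
contact_force: [-5.2, -1.5, 20.8]
time: 7.12
contact_force: [-6.6, -1.6, 20.8]
time: 7.95
contact_force: [-6.4, -1.3, 19.6]
time: 8.78
contact_force: [-6.4, -0.1, 18.6]
```

View pics/sc3.png

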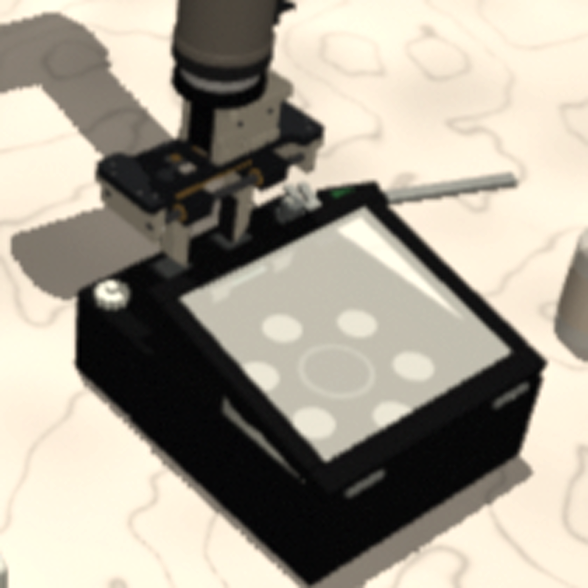

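The lid is visibly raised, its front edge running from about crop (165,290) to (370,195), and both fingers are still on the keys. I'll hold another 2.5 s, then check that the lid has stopped and measure its tilt.

```bash
cp scene.pkl scene_a.pkl
for i in 1 2 3; do python3 -m pendant '[[[0,0,0],[0,0,0],0.05],[[0,0,0],[0,0,0],0.05],[[0,0,0],[0,0,0],0.05],[[0,0,0],[0,0,0],0.05],[[0,0,0],[0,0,0],0.05],[[0,0,0],[0,0,0],0.05],[[0,0,0],[0,0,0],0.05],[[0,0,0],[0,0,0],0.05],[[0,0,0],[0,0,0],0.05],[[0,0,0],[0,0,0],0.05]]' | grep -E 'time|force|pos'; done
python3 cap.py 3 >/dev/null; python3 - <<'E'
from geo import *
a,c=load("scene_a"),load("scene"); d=cv2.absdiff(a["color"],c["color"])[130:340,310:520].max(2); print("diff",d.max(),(d>20).sum())
im=c["color"]; k=2.8; o=np.array([310,130]); A=cv2.convertScaleAbs(cv2.resize(im[130:340,310:520],None,fx=k,fy=k,interpolation=cv2.INTER_CUBIC),alpha=1.4)
ex=np.array([.9583,.2860,0]);ey=np.array([-.286,.9583,0]);ez=np.array([0,0,1.])
key=np.array([520.5,155.8,0]); hz=key+262*ex   # hinge line
for th,col in ((0.22,(0,255,0)),(0.17,(255,0,0))):   # lid top rim corners: 210 ahead of hinge, 18 up
    z=136-90 if 0 else 0
    for s in (-120,120):
        for dx in (-210,0):
            x=dx*np.cos(th)+18*np.sin(th); h=90-dx*np.sin(th)+18*np.cos(th)
            q=((proj(c,hz+x*ex+s*ey+h*ez)-o+.5)*k).astype(int); cv2.circle(A,(int(q[0]),int(q[1])),3,col,-1)
cv2.imwrite("pics/sc4.png",A[:,:,::-1])
E
```

```text
time: 9.72
tool_pos: [516.5, 155.0, 272.1]
contact_force: [-5.5, -1.8, 20.2]
time: 10.55
tool_pos: [516.5, 155.0, 272.1]
contact_force: [-6.2, -1.6, 21.0]
time: 11.38
tool_pos: [516.5, 155.0, 272.1]
contact_force: [-6.6, -1.9, 20.6]
diff 5 0
```

View pics/sc4.png

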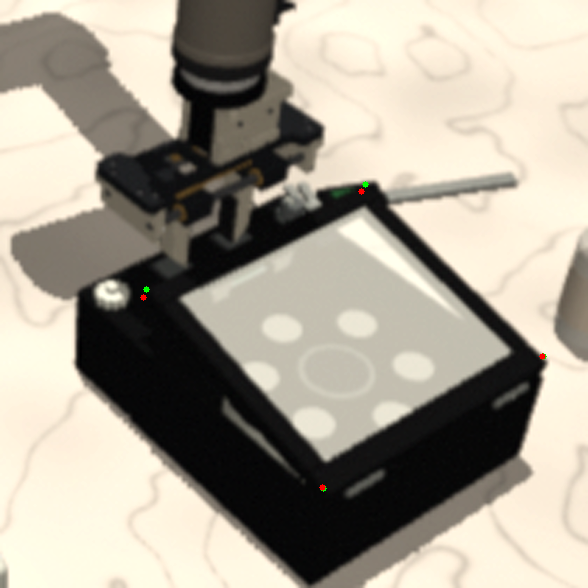

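No movement between the two frames (max diff 5), and the lid's front corner at about (375,183) fits the 0.22 rad projection (green). Releasing straight up.

```bash
python3 -m pendant '[[[0,0,-0.006],[0,0,0],0.05],[[0,0,-0.014],[0,0,0],0.05],[[0,0,-0.025],[0,0,0],0.05],[[0,0,-0.045],[0,0,0],0.05],[[0,0,-0.07],[0,0,0],0.05],[[0,0,-0.095],[0,0,0],0.05],[[0,0,-0.115],[0,0,0],0.05],[[0,0,-0.125],[0,0,0],0.05],[[0,0,-0.13],[0,0,0],0.05],[[0,0,-0.13],[0,0,0],0.05]]'
python3 -m pendant '[[[-0.02,0,0],[0,0,0],0.05],[[-0.045,0,0],[0,0,0],0.05],[[-0.07,0,0],[0,0,0],0.05],[[-0.09,0,0],[0,0,0],0.05],[[-0.1,0,0],[0,0,0],0.05],[[-0.1,0,0],[0,0,0],0.05],[[-0.1,0,0],[0,0,0],0.05],[[-0.1,0,0],[0,0,0],0.05]]'
cp scene.pkl scene_a.pkl; python3 cap.py 4 >/dev/null; python3 - <<'E'
from geo import *
a,c=load("scene_a"),load("scene"); d=cv2.absdiff(a["color"],c["color"])[215:340,360:520].max(2); print("lid area diff",d.max(),(d>20).sum())
im=c["color"]; cv2.imwrite("pics/sc5.png",cv2.convertScaleAbs(cv2.resize(im[130:340,310:520],None,fx=2.8,fy=2.8,interpolation=cv2.INTER_CUBIC),alpha=1.4)[:,:,::-1])
E
```

```text
time: 12.32
tool_pos: [516.5, 155.0, 399.9]
tcp_rot: [3.141, -0.001, 0.29]
contact_force: [-0.4, 0.2, -0.8]
grip_width: 50.3
time: 12.98
tool_pos: [421.6, 126.5, 399.3]
tcp_rot: [3.141, -0.0, 0.29]
contact_force: [0.5, -0.2, 0.3]
grip_width: 50.3
lid area diff 68 73
```

View pics/sc5.png

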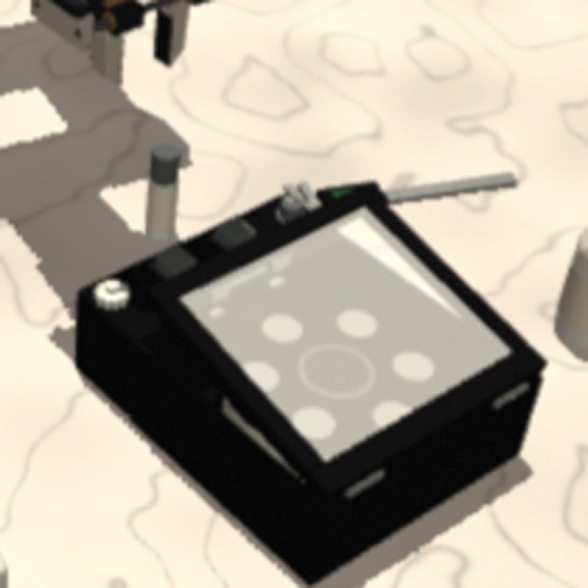

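The lid is still up in the same place, both keys are back up at about (175,260) and (235,232), the thumbwheel and glue stick are upright, and the arm is clear. The small image difference comes from the keys' reflections on the lid window. Handing in.

```bash
python3 -c "
from plant import close_job; print(close_job())"
```

```text
the job is handed in; nothing more can be done
None
```

The dryer lid is open and standing at its stop, and the job was handed in after about 13 s of robot time. The hand-in gives no verdict, so the result rests on my own checks.

- **Finding the keys:** I located both keys in the top view. They measured 68.06 mm apart (68 stated), with the dryer turned 0.29 rad.
- **Pressing:** I set the fingers 50 mm apart so there was one tip over each key, and pressed both to the bottom. The force read 7.2 N partway down, about what two key springs should give. It held at about 20 N for 7.5 s on the stops.
- **Lid at its stop:** Two pictures 2.5 s apart showed no lid movement. The front corner matched the projected 0.22 rad position by eye.
- **Release:** I lifted straight up and backed off 100 mm. The last picture shows the lid still up and both keys back up. The thumbwheel and glue stick are still upright, and the measured force is about 0.

No check failed. After release, the pictures of the lid area differed by 73 pixels, which looks like the keys' reflections in the window. The key travel and the lid angle were judged from force, arm height and pictures, because the robot gives no direct reading of them.

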